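# Put the findings rack in order

### The arm

A 6-joint arm with a two-finger parallel gripper is mounted at the origin on the work surface. World frame = base frame: x ahead of the robot, y to its left, z up, the work surface at z = 0. Lengths are in m, angles in rad, forces in N, time in s.
With the tool pointing down it reaches from about 0.35 to 0.875 m from the base axis. Payload 4.2 kg.
Tool frame: the origin (TCP) lies where the fingers leave the gripper's body, on its centre line; the fingertips stand ahead of it and the grasp point (between the pads) lies 54 mm ahead of it (manip.tips_ahead is the z of the fingertips in the tool frame, in m); z points along the fingers, y is the line along which they close (so a half turn about z gives the same grasp; the last joint's range is limited). The gripper opens to 85 mm and grips with 20 to 120 N. Pads are 22 mm wide; open, the fingers measure 114 mm over their backs; the gripper's body (76 mm by 85 mm) begins 54 mm behind the grasp point. The pads swing forward as they close: fully open they stand 13 mm farther back than shut.
Start: joints at [-0.987, 0.385, 0.008, 0, -1.194, -0.259], TCP at [0.199, -0.592, 0.304] pointing down, gripper open.
Joint ranges: [-3.14, 3.14], [-1.21, 2.06], [-1.07, 1.41], [-3.16, 2.05], [-2.99, -0.16], [-3.1, 3.1]. Speed limits (rad/s): [2.79, 2.79, 3.14, 3.14, 3.14, 3.14].

### API

Orientations are given as a 3x3 rotation matrix whose columns are the frame's x, y, z axes.
In Python, from cell import manip gives the robot as it stands.
- The arm moves only by the tool arm_command, never from a script. Its argument "commands" is a list of rows, each an object of numbers: "tx", "ty", "tz": the shift along the world's x, y, z as a fraction of full scale; "ax", "ay", "az": the turn, a rotation vector about the world's x, y, z as a fraction of full scale; "fingers": the closure, from 0 (fully open) to 1 (shut). A call has 1 to 20 rows; each row is the pose to reach, as a shift and turn from the pose commanded when the call began; what a row does not reach only later rows make up. Full scale, the value 1, is 0.25 m for a shift and 0.5 rad for a turn. A row lasts 1/8 s, in which the tool goes at most 62.5 mm and 10.7 degrees, less where a joint would pass 70% of its speed; a pose out of reach is approached as far as the arm can. A call with a number of a shift or a turn outside -1 to 1 is refused whole. A call with a gripper value outside its range is refused whole. The fingers move at their own pace and stop on an object; "grip_force" is the grip in N (left out, the last holds). Time passes only in rows, so rows that repeat a pose let the fingers close. It gives the time, the measured TCP pose, the force, the opening and the grip force at its end, in the units of the state.
- manip.state(): the state, without advancing time (a new reading comes with each control period).
- manip.camera(name): name is "scene" or "top"; returns (picture, depth): 400x640x3 uint8, red, green, blue; 400x640 float32, m along the optical axis (not along the pixel's ray), 0 where there is no reading.
- manip.get_calibration(name): a dict with "intrinsics" (3x3 intrinsics, pixels), "R" (3x3) and "t" (3): a world point X has camera coordinates R X + t. Camera axes: x right, y down, z forward; pixel columns grow to the right and rows downward; lengths in m; the calibration is good to about 2 mm. A picture is of the moment at which its call begins. get_calibration takes no time and is no camera call.
- manip.close_job(): hands the job in; it is judged then, once.
The state is a dict: "time": time; "joints": joint angles; "qvel": joint speeds; "joint_torque": joint torques, N m; "tcp_pos": TCP position; "eef_rot": TCP orientation; "contact_force": force on the tool from outside, world axes, zero at the start; "moment": the same for the moment, N m; "grip_width": finger opening in m; "grip_force": force on a finger pad.
Only numpy, scipy, OpenCV 4.12 (cv2) and the standard library are available. Lean on these libraries where they do the work, as an engineer would, in place of code of your own. Each camera call takes 0.05 s, during which the arm holds its last target. There are 200 camera calls.

### The job

Put the stock boxes in this rack in order, so that every box sits in a pigeonhole of its own, pull outwards and pushed fully home. Any box that was put in backwards (plain end sticking out) has to be drawn out, turned end for end and slid back in, and each box lying loose on the bench goes into a free pigeonhole the same way. Leave the box that is already right, and the can, thread and tin, where they are.

Things in the scene. Friction and masses are not known exactly. Their poses are not given: they have to be found in the camera images.
- rack: Timber pigeonhole rack fixed to the bench, 448 mm long (y), 64 high, 115 deep: a row of five bays, each 56 mm wide, 50 high, 101 deep, with 28 mm uprights between, roofed, closed at the back, floorless (boxes slide on the bench). Origin on the bench, middle of the front; x runs into the bays, which open to -x, towards the robot; y along the row; z up.
- bay0 (a point): Middle of the mouth of the first bay of the row, in the plane of the rack's front, 25 mm above the bench, at -168 mm along the rack's y; same axes as the rack. The bays' middle lines lie 84 mm apart.
- bay4 (a point): Middle of the mouth of the last bay of the row, in the plane of the rack's front, 25 mm above the bench, at 168 mm along the rack's y; same axes as the rack. The bays' middle lines lie 84 mm apart.
- box_a_centre (a point): Closed stock box of stiff board, 100 mm long, 50 wide, 44 high, 0.1 to 0.2 kg; a steel pull on one end, a paper label and a sample beside it, the other end plain; may start backwards in a bay, pull against its back, plain end standing 34 mm out of the rack; may be absent. Point: the box's middle, 22 mm above its base; x runs lengthwise from pull end to plain end, y across, z up.
- box_a_pull (a point): Middle of that box's pull: a flat upright fin 34 mm long, 10 thick, 28 high (8 to 36 mm above the box's base), on the box's centre line. 67 mm from the box's middle along its -x, 17 mm out from its end face, 22 mm above its base; same axes.
- box_b_centre (a point): Stock box, just like box_a; may start backwards in a bay, pull against its back, plain end standing 34 mm out of the rack; may be absent. Point: the box's middle, 22 mm above its base; x runs lengthwise from pull end to plain end, y across, z up.
- box_b_pull (a point): Middle of that box's pull: a flat upright fin 34 mm long, 10 thick, 28 high (8 to 36 mm above the box's base), on the box's centre line. 67 mm from the box's middle along its -x, 17 mm out from its end face, 22 mm above its base; same axes.
- box_c_centre (a point): Stock box, just like box_a; may start backwards in a bay, pull against its back, plain end standing 34 mm out of the rack; may be absent. Point: the box's middle, 22 mm above its base; x runs lengthwise from pull end to plain end, y across, z up.
- box_c_pull (a point): Middle of that box's pull: a flat upright fin 34 mm long, 10 thick, 28 high (8 to 36 mm above the box's base), on the box's centre line. 67 mm from the box's middle along its -x, 17 mm out from its end face, 22 mm above its base; same axes.
- box_d_centre (a point): Stock box, just like box_a; starts in a bay the right way round, fully home: leave it. Point: the box's middle, 22 mm above its base; x runs lengthwise from pull end to plain end, y across, z up.
- box_d_pull (a point): Middle of that box's pull: a flat upright fin 34 mm long, 10 thick, 28 high (8 to 36 mm above the box's base), on the box's centre line. 67 mm from the box's middle along its -x, 17 mm out from its end face, 22 mm above its base; same axes.
- box_e_centre (a point): Stock box, just like box_a; starts loose on the bench beside the rack, turned any way. Point: the box's middle, 22 mm above its base; x runs lengthwise from pull end to plain end, y across, z up.
- box_e_pull (a point): Middle of that box's pull: a flat upright fin 34 mm long, 10 thick, 28 high (8 to 36 mm above the box's base), on the box's centre line. 67 mm from the box's middle along its -x, 17 mm out from its end face, 22 mm above its base; same axes.
- box_f_centre (a point): Stock box, just like box_a; starts loose on the bench beside the rack, turned any way; may be absent. Point: the box's middle, 22 mm above its base; x runs lengthwise from pull end to plain end, y across, z up.
- box_f_pull (a point): Middle of that box's pull: a flat upright fin 34 mm long, 10 thick, 28 high (8 to 36 mm above the box's base), on the box's centre line. 67 mm from the box's middle along its -x, 17 mm out from its end face, 22 mm above its base; same axes.
- cement: Bystander: can of cement, radius 32 mm, 130 mm high, standing; origin at the centre of its base.
- thread: Bystander: cone of waxed thread, foot radius 33 mm, 105 mm high, standing; origin at the centre of its base.
- polish_tin: Bystander: flat round polish tin, radius 30 mm, 22 mm high, lying on the rack's roof; origin at the centre of its base.
There are look-alikes about, which are no part of the job. Leave any blue, pink or yellow look-alike of the part that bears box_e_centre alone.

How it is judged:
By the outcome, as a careful person would: the job done as asked, in the order asked, and still so for the second after the job is handed in, with the robot touching nothing.
Of box_a, box_b, box_c, box_f only 2 to 3 are there at a start; the rules pass over those that are not, and their reading is None.
At some moment in a run one of box_e, box_f may be knocked a few centimetres aside while the robot is not near it.
Once in a run the grip may slacken for a moment while it holds something.
It also fails if it takes over 210 s, if anything falls off the work surface, if the arm or the gripper's body presses on something with over 40 N, if the wrist force passes 120 N, or if a joint passes its speed limit or range.

## Working session

There is one attempt and no reset: what is moved stays moved. The work goes in short steps, Python scripts to look and compute and a tool call to move; the robot and the scene stay as the last step left them, time stands still between calls to the robot, and variables do not carry over. Pictures are saved under pics/ and viewed, at most 14 in all, crops included, and the job is handed in when it is done.

Besides the shell and the picture viewer there is one more tool, called after ">>>" as name([rows], argument=value, ...), one row to a line, values as JSON. arm_command: Moves the arm, as the interface text tells. Shift numbers are shares of 0.25 m and turn numbers shares of 0.5 rad, none past 1 either way. Its arguments: {"type":"object","properties":{"commands":{"type":"array"},"grip_force":{"type":"number"}},"required":["commands"]}

```bash
mkdir -p pics; ls; python3 - <<'E'
from cell import manip
import cv2,numpy as np
for n in("top","scene"):
    p,d=manip.camera(n); np.savez(f"pics/{n}0.npz",p=p,d=d)
    cv2.imwrite(f"pics/{n}0.png",p[:,:,::-1])
    c=manip.get_calibration(n); print(n,c)
s=manip.state(); print(s,manip.tips_ahead)
E
```

```text
pics
top {'intrinsics': array([[376.59689769,   0.        , 323.57207858],
       [  0.        , 376.59689769, 199.16678644],
       [  0.        ,   0.        ,   1.        ]]), 'R': array([[-1.00177585e-02, -9.99949490e-01,  8.13602256e-04],
       [-9.91073015e-01,  9.82065124e-03, -1.32958018e-01],
       [ 1.32943312e-01, -2.13828056e-03, -9.91121336e-01]]), 't': array([-0.09684889,  0.49984533,  1.3054833 ])}
scene {'intrinsics': array([[400.11371975,   0.        , 318.99345401],
       [  0.        , 400.11371975, 198.49064595],
       [  0.        ,   0.        ,   1.        ]]), 'R': array([[ 0.19794441,  0.98018157, -0.00788071],
       [ 0.74237912, -0.15516122, -0.65176548],
       [-0.64007129,  0.12316286, -0.75837962]]), 't': array([-0.02797897, -0.3387242 ,  1.63849365])}
{'time': 0.1, 'joints': array([-9.87397567e-01,  3.85545264e-01,  6.74158471e-03, -4.04265109e-04,
       -1.19401143e+00, -2.58599818e-01]), 'qvel': array([-2.30186774e-04, -8.18842566e-04,  2.01159059e-03,  2.43085455e-03,
       -1.26496782e-04, -9.26515952e-05]), 'joint_torque': array([-8.81803389e-04, -3.93318307e+01,  1.88930047e+01,  4.19801205e+00,
       -2.56967018e-03,  8.74378628e-06]), 'tcp_pos': array([ 0.19934583, -0.5919585 ,  0.3028876 ]), 'eef_rot': array([[-9.47762423e-01, -3.18976101e-01, -7.98325197e-04],
       [-3.18977063e-01,  9.47760547e-01,  1.89191129e-03],
       [ 1.53146639e-04,  2.04772986e-03, -9.99997892e-01]]), 'contact_force': array([-1.00880291, -0.38352344, -0.80203531]), 'moment': array([ 0.03714377,  0.00746391, -0.00546076]), 'grip_force': 0.0, 'grip_width': 0.0857666556758148} 0.0726
```

View pics/top0.png

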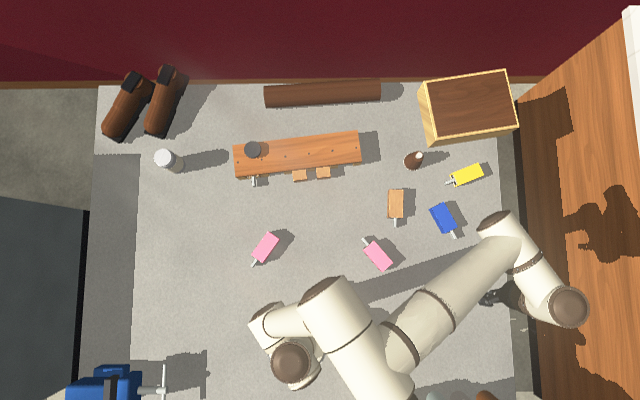

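View pics/scene0.png

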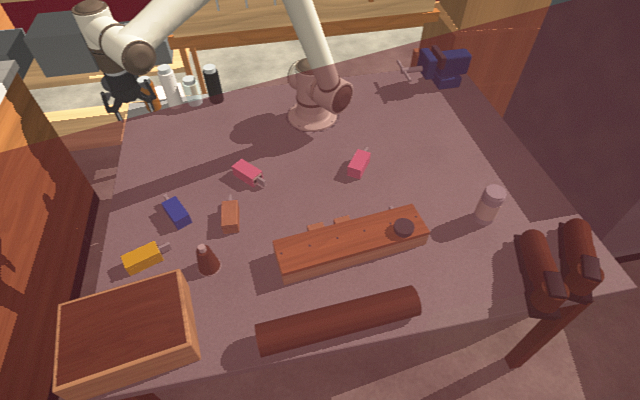

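Top view: the rack is at (300,155). A correctly placed box_d has its pull out at (253,181). Two backwards boxes show plain ends at (300,174) and (323,172). The loose orange box is at (396,204) with its pull down at (395,222). 

Things that could be mistaken for box_e: pink (265,247), pink (377,255), blue (443,218) and yellow (467,174). All are excluded by colour, so I choose orange (396,204).

```bash
cat > h.py <<'E'
import numpy as np,cv2
from cell import manip
def grab(n,save=None):
    p,d=manip.camera(n)
    if save: cv2.imwrite(f"pics/{save}.png",p[:,:,::-1])
    return p,d
def world(n,d):
    c=manip.get_calibration(n);K=c["intrinsics"]
    v,u=np.mgrid[:d.shape[0],:d.shape[1]]
    r=np.stack([(u-K[0,2])/K[0,0],(v-K[1,2])/K[1,1],np.ones(d.shape)],-1)*d[...,None]
    return (r-c["t"])@c["R"]
def ray(n,uv,z):
    c=manip.get_calibration(n);K=c["intrinsics"]
    uv=np.atleast_2d(np.float64(uv)); r=np.c_[uv,np.ones(len(uv))]@np.linalg.inv(K).T@c["R"]
    o=-c["R"].T@c["t"]; return (o+r*((z-o[2])/r[:,2])[:,None])[:,:2]
def proj(n,X):
    c=manip.get_calibration(n);x=(np.atleast_2d(X)@c["R"].T+c["t"])@c["intrinsics"].T
    return x[:,:2]/x[:,2:]
def orange(p):
    h=cv2.cvtColor(p,cv2.COLOR_RGB2HSV); return (h[...,0]>6)&(h[...,0]<19)&(h[...,1]>90)&(h[...,2]>60)
E
python3 - <<'E'
from h import *
p=np.load("pics/top0.npz");d=p["d"];p=p["p"];W=world("top",d)
b=W[300:310,200:210].reshape(-1,3);print("bench z",b[:,2].mean(),b[:,2].std())
o=orange(p)
hs=cv2.cvtColor(p,cv2.COLOR_RGB2HSV)
for u,v in[(396,204),(300,174),(280,150),(265,247),(467,174)]:print((u,v),hs[v,u],W[v,u])
def rect(m,n="top"):
    k,l,s,c=cv2.connectedComponentsWithStats(m.astype(np.uint8))
    for i in range(1,k):
        if s[i,4]>60:
            q=W[l==i]; r=cv2.minAreaRect(q[:,:2].astype(np.float32)); print(s[i],q[:,2].mean().round(4),np.round(cv2.boxPoints(r),4).tolist(),np.round(r[1],3),r[2])
z=W[...,2]
print("roof");rect((z>.056)&(z<.072)&o)
print("tops");rect((z>.036)&(z<.052)&o)
print("notbench objects");rect((z>.02)&(z<.2)&(W[...,0]>.2)&(W[...,0]<.9))
cv2.imwrite("pics/cr.png",np.hstack([cv2.resize(p[120:260,220:420,::-1],None,fx=4,fy=4,interpolation=cv2.INTER_CUBIC)]))
E
```

```text
bench z 0.013355405767569247 0.13541786250524002
(396, 204) [ 16 113 235] [ 0.47797755 -0.35705892  0.04198628]
(300, 174) [ 15 109 226] [ 0.5879875  -0.01901703  0.04712989]
(280, 150) [ 13 123 212] [0.67163782 0.05050495 0.0639607 ]
(265, 247) [170  72 253] [0.33208336 0.10239076 0.04769153]
(467, 174) [ 28 161 253] [ 0.58268123 -0.61310791  0.04443047]
roof
[616  21  24 186 642] 0.0639 [[0.46059998869895935, -1.19350004196167], [0.46059998869895935, -1.2059999704360962], [1.1516000032424927, -1.205399990081787], [1.1516000032424927, -1.1928000450134277]] [0.691 0.013] 0.052334289997816086
[265  90 116  16 576] 0.0652 [[0.8374000191688538, 0.10440000146627426], [0.863099992275238, -0.3102000057697296], [0.8901000022888184, -0.3086000084877014], [0.8644999861717224, 0.10610000044107437]] [0.027 0.415] 3.5367116928100586
[145 113  21  21  67] 0.067 [[0.7287999987602234, 0.5091999769210815], [0.7900000214576721, 0.4426000118255615], [0.8123999834060669, 0.46320000290870667], [0.7512000203132629, 0.529699981212616]] [0.03 0.09] 42.61147689819336
[ 232  130  130   48 3822] 0.0647 [[0.57
[... 3299 characters left out ...]
28  38 506] 0.0419 [[0.3427000045776367, -0.5358999967575073], [0.36579999327659607, -0.5835999846458435], [0.4860000014305115, -0.5253999829292297], [0.462799996137619, -0.47760000824928284]] [0.133 0.053] 25.863174438476562
[250 231  30  37 471] 0.0429 [[0.25099998712539673, 0.13220000267028809], [0.35850000381469727, 0.05420000106096268], [0.38850000500679016, 0.09549999982118607], [0.2809999883174896, 0.1736000031232834]] [0.051 0.133] 54.027557373046875
[361 238  32  34 473] 0.0431 [[0.241799995303154, -0.3003000020980835], [0.27489998936653137, -0.33959999680519104], [0.37630000710487366, -0.25440001487731934], [0.3431999981403351, -0.2151000052690506]] [0.132 0.051] 40.045433044433594
```

View pics/cr.png

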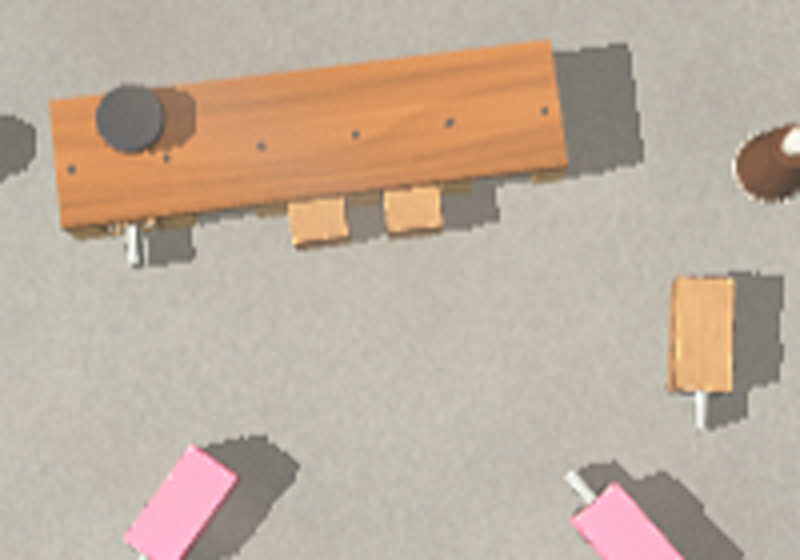

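>>> arm_command([
  {"tx": 1.0,"ty": 0.958,"tz": -0.2,"az": -0.83,"fingers": 0},
  {"tx": 1.0,"ty": 0.958,"tz": -0.2,"az": -0.83,"fingers": 0},
  {"tx": 1.0,"ty": 0.958,"tz": -0.2,"az": -0.83,"fingers": 0},
  {"tx": 1.0,"ty": 0.958,"tz": -0.2,"az": -0.83,"fingers": 0},
  {"tx": 1.0,"ty": 0.958,"tz": -0.2,"az": -0.83,"fingers": 0},
  {"tx": 1.0,"ty": 0.958,"tz": -0.2,"az": -0.83,"fingers": 0},
  {"tx": 1.0,"ty": 0.958,"tz": -0.2,"az": -0.83,"fingers": 0},
  {"tx": 1.0,"ty": 0.958,"tz": -0.2,"az": -0.83,"fingers": 0},
])

```text
schema error: expected keys tx, ty, tz, ax, ay, az, fingers
```

```bash
cat >> h.py <<'E'
def st():
    s=manip.state();R=s["eef_rot"];print("t",round(s["time"],2),"tcp",s["tcp_pos"].round(4),"yawx",round(np.degrees(np.arctan2(R[1,0],R[0,0])),2),"tilt",R[:2,2].round(4),"F",s["contact_force"].round(1),"M",s["moment"].round(2),"w",round(s["grip_width"],4),"gf",round(s["grip_force"],1),"q6",s["joints"][5].round(2))
def tops(n,reg=(0.2,.75,-.75,.5)):
    p,d=grab(n);W=world(n,d);z=W[...,2];x=W[...,0];y=W[...,1]
    m=(z>.036)&(z<.052)&orange(p)&(x>reg[0])&(x<reg[1])&(y>reg[2])&(y<reg[3])
    k,l,s,c=cv2.connectedComponentsWithStats(m.astype(np.uint8))
    for i in range(1,k):
        if s[i,4]>40:
            q=W[l==i];r=cv2.minAreaRect(q[:,:2].astype(np.float32));B=cv2.boxPoints(r)
            e=B[1]-B[0];f=B[2]-B[1];a=e if np.linalg.norm(e)>np.linalg.norm(f) else f
            print(n,s[i][[0,1,4]],"c",np.round(B.mean(0),4),"size",np.round(r[1],3),"yaw",round(np.degrees(np.arctan2(a[1],a[0]))%180,2))
E
python3 - <<'E'
from h import *
st();tops("top");tops("scene")
grab("top","t1")
E
```

```text
t 0.1 tcp [ 0.1993 -0.592   0.3029] yawx -161.4 tilt [-0.0008  0.0019] F [-1.  -0.4 -0.8] M [ 0.04  0.01 -0.01] w 0.0858 gf 0.0 q6 -0.26
top [316 165 148] c [ 0.5967 -0.1127] size [0.037 0.075] yaw 97.14
top [284 169 150] c [ 0.5844 -0.002 ] size [0.037 0.077] yaw 96.81
top [388 189 387] c [ 0.4805 -0.3554] size [0.05 0.1 ] yaw 176.24
```

View pics/t1.png

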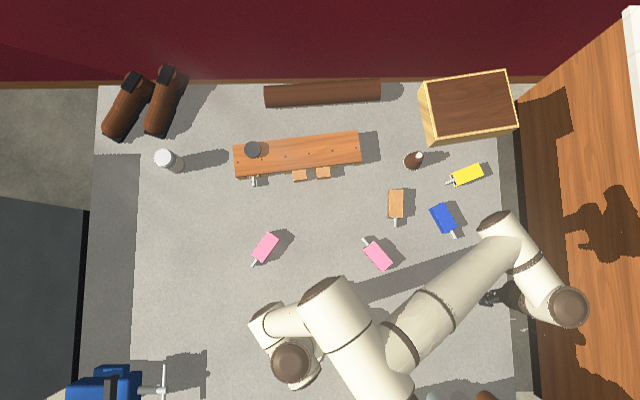

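The picture is unchanged because the call was refused. Every key has to be given in every row.

>>> arm_command([
  {"tx": 1,"ty": 0.958,"tz": -0.2,"ax": 0,"ay": 0,"az": -0.83,"fingers": 0},
  {"tx": 1,"ty": 0.958,"tz": -0.2,"ax": 0,"ay": 0,"az": -0.83,"fingers": 0},
  {"tx": 1,"ty": 0.958,"tz": -0.2,"ax": 0,"ay": 0,"az": -0.83,"fingers": 0},
  {"tx": 1,"ty": 0.958,"tz": -0.2,"ax": 0,"ay": 0,"az": -0.83,"fingers": 0},
  {"tx": 1,"ty": 0.958,"tz": -0.2,"ax": 0,"ay": 0,"az": -0.83,"fingers": 0},
  {"tx": 1,"ty": 0.958,"tz": -0.2,"ax": 0,"ay": 0,"az": -0.83,"fingers": 0},
  {"tx": 1,"ty": 0.958,"tz": -0.2,"ax": 0,"ay": 0,"az": -0.83,"fingers": 0},
  {"tx": 1,"ty": 0.958,"tz": -0.2,"ax": 0,"ay": 0,"az": -0.83,"fingers": 0},
])

```text
time: 1.25
tcp_pos: [0.4494, -0.3528, 0.2539]
eef_rot: [[-0.996, 0.09, -0.0], [0.09, 0.996, 0.0], [0.0, 0.0, -1.0]]
contact_force: [-0.8, 0.4, -1.1]
grip_width: 0.0854
grip_force: 0.0
```

```bash
python3 - <<'E'
from h import *
st();tops("top");tops("scene")
p,d=grab("scene","s1")
E
```

```text
t 1.25 tcp [ 0.4494 -0.3528  0.2539] yawx 174.85 tilt [-0.0004  0.    ] F [-0.8  0.4 -1.1] M [ 0.01 -0.05  0.01] w 0.0854 gf 0.0 q6 -1.28
top [316 166 149] c [ 0.5962 -0.1092] size [0.037 0.067] yaw 97.28
top [292 169 144] c [ 0.5867 -0.0157] size [0.037 0.049] yaw 98.18
top [388 208 113] c [ 0.4472 -0.3528] size [0.049 0.032] yaw 86.88
```

View pics/s1.png

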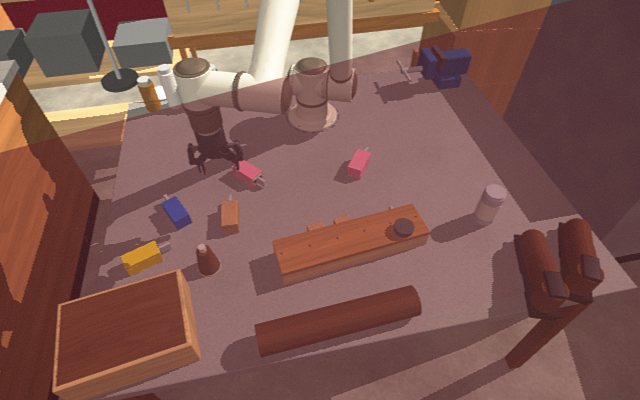

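The scene view shows box e still at (230,215), the backwards boxes at (316,228) and (342,221), and no further stock box. Now descending on e.

>>> arm_command([
  {"tx": 0.025,"ty": 0,"tz": -0.3,"ax": 0,"ay": 0,"az": 0,"fingers": 0},
  {"tx": 0.025,"ty": 0,"tz": -0.5,"ax": 0,"ay": 0,"az": 0,"fingers": 0},
  {"tx": 0.025,"ty": 0,"tz": -0.69,"ax": 0,"ay": 0,"az": 0,"fingers": 0},
  {"tx": 0.025,"ty": 0,"tz": -0.69,"ax": 0,"ay": 0,"az": 0,"fingers": 0},
  {"tx": 0.025,"ty": 0,"tz": -0.69,"ax": 0,"ay": 0,"az": 0,"fingers": 1},
  {"tx": 0.025,"ty": 0,"tz": -0.69,"ax": 0,"ay": 0,"az": 0,"fingers": 1},
  {"tx": 0.025,"ty": 0,"tz": -0.69,"ax": 0,"ay": 0,"az": 0,"fingers": 1},
  {"tx": 0.025,"ty": 0,"tz": -0.69,"ax": 0,"ay": 0,"az": 0,"fingers": 1},
  {"tx": 0.025,"ty": 0,"tz": -0.69,"ax": 0,"ay": 0,"az": 0,"fingers": 1},
  {"tx": 0.025,"ty": 0,"tz": -0.69,"ax": 0,"ay": 0,"az": 0,"fingers": 1},
], grip_force=60)

```text
time: 2.65
tcp_pos: [0.4573, -0.3536, 0.0844]
eef_rot: [[-0.996, 0.089, 0.005], [0.089, 0.996, -0.003], [-0.005, -0.002, -1.0]]
contact_force: [-0.1, -0.1, 6.7]
grip_width: 0.0486
grip_force: 63.9
```

>>> arm_command([
  {"tx": 0,"ty": 0,"tz": 0.06,"ax": 0,"ay": 0,"az": 0,"fingers": 1},
  {"tx": 0,"ty": 0,"tz": 0.14,"ax": 0,"ay": 0,"az": 0,"fingers": 1},
  {"tx": 0.06,"ty": 0.16,"tz": 0.14,"ax": 0,"ay": 0,"az": 0.1,"fingers": 1},
  {"tx": 0.13,"ty": 0.32,"tz": 0.14,"ax": 0,"ay": 0,"az": 0.2,"fingers": 1},
  {"tx": 0.19,"ty": 0.48,"tz": 0.14,"ax": 0,"ay": 0,"az": 0.3,"fingers": 1},
  {"tx": 0.253,"ty": 0.637,"tz": 0.14,"ax": 0,"ay": 0,"az": 0.413,"fingers": 1},
  {"tx": 0.253,"ty": 0.637,"tz": 0.14,"ax": 0,"ay": 0,"az": 0.413,"fingers": 1},
  {"tx": 0.253,"ty": 0.637,"tz": 0.14,"ax": 0,"ay": 0,"az": 0.413,"fingers": 1},
  {"tx": 0.253,"ty": 0.637,"tz": 0.14,"ax": 0,"ay": 0,"az": 0.413,"fingers": 1},
])

```text
time: 3.78
tcp_pos: [0.5185, -0.1944, 0.1167]
eef_rot: [[-0.993, -0.114, 0.0], [-0.114, 0.993, 0.0], [-0.0, 0.0, -1.0]]
contact_force: [-0.9, -1.0, -1.8]
grip_width: 0.0493
grip_force: 62.9
```

```bash
python3 - <<'E'
from h import *
st()
p,d=grab("top");W=world("top",d)
p2,d2=grab("scene");W2=world("scene",d2)
a=cv2.resize(p[120:270,250:450,::-1],None,fx=3,fy=3,interpolation=cv2.INTER_CUBIC)
b=cv2.resize(p2[180:300,200:360,::-1],(600,450),interpolation=cv2.INTER_CUBIC)
cv2.imwrite("pics/t2.png",cv2.resize(np.hstack([a,b]),(800,300)))
E
```

```text
t 3.77 tcp [ 0.5185 -0.1944  0.1167] yawx -173.43 tilt [0. 0.] F [-0.9 -1.  -1.8] M [-0.03  0.05 -0.03] w 0.0493 gf 62.9 q6 -1.39
```

View pics/t2.png

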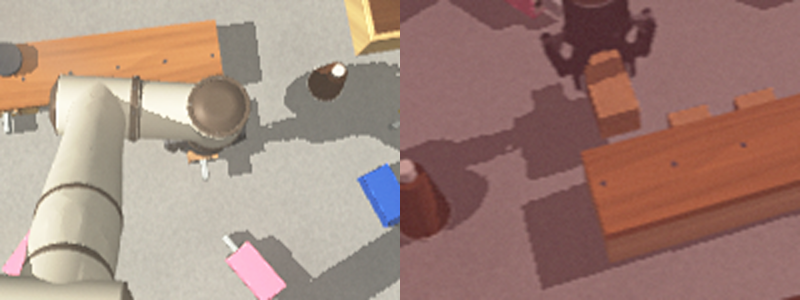

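The crop shows box e held level in front of bay0, pull towards the robot. Now checking its alignment relative to the rack within the scene view.

```bash
cat >> h.py <<'E'
def rect(W,m):
    k,l,s,c=cv2.connectedComponentsWithStats(m.astype(np.uint8));i=1+np.argmax(s[1:,4])
    q=W[l==i];r=cv2.minAreaRect(q[:,:2].astype(np.float32));B=cv2.boxPoints(r)
    e=B[1]-B[0];f=B[2]-B[1];a,b=(e,f) if np.linalg.norm(e)>np.linalg.norm(f) else (f,e)
    return B.mean(0),np.linalg.norm(a),np.linalg.norm(b),np.degrees(np.arctan2(a[1],a[0]))%180,q
def rack(n,W):
    z=W[...,2];m=(z>.058)&(z<.070)&(W[...,0]>.5)&(W[...,0]<.8)&(abs(W[...,1])<.27)
    return rect(W,m)
E
python3 - <<'E'
from h import *
for n in("scene","top"):
    p,d=grab(n);W=world(n,d)
    c,a,b,y,q=rack(n,W);print(n,"rack",c,a,b,y,"z",q[:,2].mean())
    x0,y0=.5185,-.1944
    m=(abs(W[...,0]-.55)<.06)&(abs(W[...,1]+.19)<.05)&(W[...,2]>.066)&(W[...,2]<.086)
    if n=="scene":
        c,a,b,y,q=rect(W,m);print("box",c,a,b,y,q[:,2].mean(),len(q),q[:,0].max())
E
```

```text
Traceback (most recent call last):
  File "h.py", line 39, in rack
    return rect(W,m)
  File "h.py", line 33, in rect
    k,l,s,c=cv2.connectedComponentsWithStats(m.astype(np.uint8));i=1+np.argmax(s[1:,4])
                                                                     ~~~~~~~~~^^^^^^^^^
ValueError: attempt to get argmax of an empty sequence
```

```bash
python3 - <<'E'
from h import *
p,d=grab("scene");print((d>0).mean(),d[d>0].min() if (d>0).any() else 0)
W=world("scene",d);print(W[225:265:10,330],d[225:265:10,330])
c=manip.get_calibration("scene")
print(proj("scene",[[.5758,.2076,.064],[.628,-.2371,.064],[.744,-.2235,.064],[.6918,.2213,.064]]))
E
```

```text
0.2976640625 0.050000302
[[ 1.3057528  -0.22693394  1.02161096]
 [ 1.3057528  -0.22693394  1.02161096]
 [ 1.3057528  -0.22693394  1.02161096]
 [ 1.3057528  -0.22693394  1.02161096]] [0. 0. 0. 0.]
[[411.71748926 203.24373814]
 [271.83597088 240.8107876 ]
 [282.05359693 274.58227477]
 [429.84426019 232.15228848]]
```

>>> arm_command([
  {"tx": 0,"ty": 0.003,"tz": -0.08,"ax": 0,"ay": 0,"az": 0,"fingers": 1},
  {"tx": 0,"ty": 0.003,"tz": -0.132,"ax": 0,"ay": 0,"az": 0,"fingers": 1},
  {"tx": 0.04,"ty": 0.008,"tz": -0.132,"ax": 0,"ay": 0,"az": 0,"fingers": 1},
  {"tx": 0.08,"ty": 0.012,"tz": -0.132,"ax": 0,"ay": 0,"az": 0,"fingers": 1},
  {"tx": 0.12,"ty": 0.017,"tz": -0.132,"ax": 0,"ay": 0,"az": 0,"fingers": 1},
  {"tx": 0.14,"ty": 0.019,"tz": -0.132,"ax": 0,"ay": 0,"az": 0,"fingers": 1},
  {"tx": 0.16,"ty": 0.022,"tz": -0.132,"ax": 0,"ay": 0,"az": 0,"fingers": 1},
  {"tx": 0.18,"ty": 0.024,"tz": -0.132,"ax": 0,"ay": 0,"az": 0,"fingers": 1},
  {"tx": 0.2,"ty": 0.026,"tz": -0.132,"ax": 0,"ay": 0,"az": 0,"fingers": 1},
  {"tx": 0.2,"ty": 0.026,"tz": -0.132,"ax": 0,"ay": 0,"az": 0,"fingers": 1},
])

```text
time: 5.22
tcp_pos: [0.5689, -0.1875, 0.0839]
eef_rot: [[-0.993, -0.116, -0.0], [-0.116, 0.993, -0.0], [0.0, -0.0, -1.0]]
contact_force: [-1.8, -0.5, 4.3]
grip_width: 0.049
grip_force: 64.8
```

>>> arm_command([
  {"tx": 0.03,"ty": 0.004,"tz": 0,"ax": 0,"ay": 0,"az": 0,"fingers": 1},
  {"tx": 0.06,"ty": 0.007,"tz": 0,"ax": 0,"ay": 0,"az": 0,"fingers": 1},
  {"tx": 0.09,"ty": 0.011,"tz": 0,"ax": 0,"ay": 0,"az": 0,"fingers": 1},
  {"tx": 0.12,"ty": 0.014,"tz": 0,"ax": 0,"ay": 0,"az": 0,"fingers": 1},
  {"tx": 0.144,"ty": 0.017,"tz": 0,"ax": 0,"ay": 0,"az": 0,"fingers": 1},
  {"tx": 0.144,"ty": 0.017,"tz": 0,"ax": 0,"ay": 0,"az": 0,"fingers": 1},
  {"tx": 0.144,"ty": 0.017,"tz": 0,"ax": 0,"ay": 0,"az": 0,"fingers": 0.25},
  {"tx": 0.144,"ty": 0.017,"tz": 0,"ax": 0,"ay": 0,"az": 0,"fingers": 0.25},
  {"tx": 0.144,"ty": 0.017,"tz": 0,"ax": 0,"ay": 0,"az": 0,"fingers": 0.25},
  {"tx": 0.144,"ty": 0.017,"tz": 0,"ax": 0,"ay": 0,"az": 0,"fingers": 0.25},
])

```text
time: 6.48
tcp_pos: [0.605, -0.1828, 0.0832]
eef_rot: [[-0.993, -0.116, -0.0], [-0.116, 0.993, 0.0], [0.0, 0.0, -1.0]]
contact_force: [0.3, 0.3, 0.1]
grip_width: 0.064
grip_force: 0.0
```

>>> arm_command([
  {"tx": -0.08,"ty": -0.009,"tz": 0,"ax": 0,"ay": 0,"az": 0,"fingers": 0.25},
  {"tx": -0.171,"ty": -0.02,"tz": 0,"ax": 0,"ay": 0,"az": 0,"fingers": 0.25},
  {"tx": -0.171,"ty": -0.02,"tz": 0,"ax": 0,"ay": 0,"az": 0,"fingers": 0.25},
  {"tx": -0.171,"ty": -0.02,"tz": 0,"ax": 0,"ay": 0,"az": 0,"fingers": 1},
  {"tx": -0.171,"ty": -0.02,"tz": 0,"ax": 0,"ay": 0,"az": 0,"fingers": 1},
  {"tx": -0.171,"ty": -0.02,"tz": 0,"ax": 0,"ay": 0,"az": 0,"fingers": 1},
  {"tx": -0.171,"ty": -0.02,"tz": 0,"ax": 0,"ay": 0,"az": 0,"fingers": 1},
  {"tx": -0.171,"ty": -0.02,"tz": 0,"ax": 0,"ay": 0,"az": 0,"fingers": 1},
  {"tx": -0.171,"ty": -0.02,"tz": 0,"ax": 0,"ay": 0,"az": 0,"fingers": 1},
  {"tx": -0.171,"ty": -0.02,"tz": 0,"ax": 0,"ay": 0,"az": 0,"fingers": 1},
])

```text
time: 7.72
tcp_pos: [0.5624, -0.1878, 0.0835]
eef_rot: [[-0.993, -0.116, 0.0], [-0.116, 0.993, -0.0], [-0.0, -0.0, -1.0]]
contact_force: [1.1, 0.4, 0.6]
grip_width: 0.0087
grip_force: 59.0
```

>>> arm_command([
  {"tx": 0.03,"ty": 0.0035,"tz": 0,"ax": 0,"ay": 0,"az": 0,"fingers": 1},
  {"tx": 0.06,"ty": 0.007,"tz": 0,"ax": 0,"ay": 0,"az": 0,"fingers": 1},
  {"tx": 0.09,"ty": 0.0105,"tz": 0,"ax": 0,"ay": 0,"az": 0,"fingers": 1},
  {"tx": 0.12,"ty": 0.014,"tz": 0,"ax": 0,"ay": 0,"az": 0,"fingers": 1},
  {"tx": 0.14,"ty": 0.0165,"tz": 0,"ax": 0,"ay": 0,"az": 0,"fingers": 1},
  {"tx": 0.15,"ty": 0.0175,"tz": 0,"ax": 0,"ay": 0,"az": 0,"fingers": 1},
  {"tx": 0.16,"ty": 0.0187,"tz": 0,"ax": 0,"ay": 0,"az": 0,"fingers": 1},
  {"tx": 0.17,"ty": 0.02,"tz": 0,"ax": 0,"ay": 0,"az": 0,"fingers": 1},
  {"tx": 0.17,"ty": 0.02,"tz": 0,"ax": 0,"ay": 0,"az": 0,"fingers": 1},
])

```text
time: 8.85
tcp_pos: [0.6051, -0.1828, 0.0835]
eef_rot: [[-0.993, -0.116, 0.001], [-0.116, 0.993, -0.0], [-0.001, -0.0, -1.0]]
contact_force: [-1.4, -0.4, 4.4]
grip_width: 0.0091
grip_force: 59.6
```

No contact with the back wall yet, so pushing on in small steps.

>>> arm_command([
  {"tx": 0.008,"ty": 0.001,"tz": 0,"ax": 0,"ay": 0,"az": 0,"fingers": 1},
  {"tx": 0.016,"ty": 0.002,"tz": 0,"ax": 0,"ay": 0,"az": 0,"fingers": 1},
  {"tx": 0.02,"ty": 0.0025,"tz": 0,"ax": 0,"ay": 0,"az": 0,"fingers": 1},
  {"tx": 0.02,"ty": 0.0025,"tz": 0,"ax": 0,"ay": 0,"az": 0,"fingers": 1},
])

```text
time: 9.35
tcp_pos: [0.6079, -0.1824, 0.0835]
eef_rot: [[-0.993, -0.116, -0.005], [-0.116, 0.993, 0.0], [0.004, 0.001, -1.0]]
contact_force: [-8.0, -1.0, 7.8]
grip_width: 0.0085
grip_force: 60.2
```

>>> arm_command([
  {"tx": 0.008,"ty": 0.001,"tz": 0,"ax": 0,"ay": 0,"az": 0,"fingers": 1},
  {"tx": 0.012,"ty": 0.0014,"tz": 0,"ax": 0,"ay": 0,"az": 0,"fingers": 1},
  {"tx": 0.012,"ty": 0.0014,"tz": 0,"ax": 0,"ay": 0,"az": 0,"fingers": 1},
])

```text
time: 9.72
tcp_pos: [0.6083, -0.1824, 0.0835]
eef_rot: [[-0.993, -0.114, -0.01], [-0.114, 0.993, 0.001], [0.01, 0.002, -1.0]]
contact_force: [-15.2, -1.5, 12.8]
grip_width: 0.0086
grip_force: 60.5
```

>>> arm_command([
  {"tx": -0.02,"ty": -0.0023,"tz": 0,"ax": 0,"ay": 0,"az": 0,"fingers": 1},
  {"tx": -0.02,"ty": -0.0023,"tz": 0,"ax": 0,"ay": 0,"az": 0,"fingers": 0.5},
  {"tx": -0.02,"ty": -0.0023,"tz": 0,"ax": 0,"ay": 0,"az": 0,"fingers": 0.5},
  {"tx": -0.02,"ty": -0.0023,"tz": 0,"ax": 0,"ay": 0,"az": 0,"fingers": 0.5},
  {"tx": -0.02,"ty": -0.0023,"tz": 0.15,"ax": 0,"ay": 0,"az": 0,"fingers": 0.5},
  {"tx": -0.02,"ty": -0.0023,"tz": 0.3,"ax": 0,"ay": 0,"az": 0,"fingers": 0.4},
  {"tx": -0.07,"ty": 0.15,"tz": 0.3,"ax": 0,"ay": 0,"az": 0,"fingers": 0.22},
  {"tx": -0.07,"ty": 0.325,"tz": 0.3,"ax": 0,"ay": 0,"az": 0,"fingers": 0.22},
  {"tx": -0.07,"ty": 0.325,"tz": 0.3,"ax": 0,"ay": 0,"az": 0,"fingers": 0.22},
  {"tx": -0.07,"ty": 0.325,"tz": 0.3,"ax": 0,"ay": 0,"az": 0,"fingers": 0.22},
])

```text
time: 10.98
tcp_pos: [0.5958, -0.1005, 0.1585]
eef_rot: [[-0.993, -0.117, 0.001], [-0.117, 0.993, -0.0], [-0.001, -0.0, -1.0]]
contact_force: [-0.0, -0.5, -0.1]
grip_width: 0.0663
grip_force: 0.0
```

>>> arm_command([
  {"tx": 0,"ty": 0,"tz": -0.12,"ax": 0,"ay": 0,"az": 0,"fingers": 0.22},
  {"tx": 0,"ty": 0,"tz": -0.22,"ax": 0,"ay": 0,"az": 0,"fingers": 0.22},
  {"tx": 0,"ty": 0,"tz": -0.3,"ax": 0,"ay": 0,"az": 0,"fingers": 0.22},
  {"tx": 0,"ty": 0,"tz": -0.3,"ax": 0,"ay": 0,"az": 0,"fingers": 0.22},
  {"tx": 0,"ty": 0,"tz": -0.3,"ax": 0,"ay": 0,"az": 0,"fingers": 1},
  {"tx": 0,"ty": 0,"tz": -0.3,"ax": 0,"ay": 0,"az": 0,"fingers": 1},
  {"tx": 0,"ty": 0,"tz": -0.3,"ax": 0,"ay": 0,"az": 0,"fingers": 1},
  {"tx": 0,"ty": 0,"tz": -0.3,"ax": 0,"ay": 0,"az": 0,"fingers": 1},
  {"tx": 0,"ty": 0,"tz": -0.3,"ax": 0,"ay": 0,"az": 0,"fingers": 1},
])

```text
time: 12.1
tcp_pos: [0.5956, -0.1007, 0.0843]
eef_rot: [[-0.993, -0.116, 0.001], [-0.116, 0.993, -0.0], [-0.001, -0.0, -1.0]]
contact_force: [-1.1, -0.8, 4.4]
grip_width: 0.0492
grip_force: 63.7
```

>>> arm_command([
  {"tx": -0.05,"ty": -0.006,"tz": 0,"ax": 0,"ay": 0,"az": 0,"fingers": 1},
  {"tx": -0.1,"ty": -0.012,"tz": 0,"ax": 0,"ay": 0,"az": 0,"fingers": 1},
  {"tx": -0.16,"ty": -0.019,"tz": 0,"ax": 0,"ay": 0,"az": 0,"fingers": 1},
  {"tx": -0.22,"ty": -0.026,"tz": 0,"ax": 0,"ay": 0,"az": 0,"fingers": 1},
  {"tx": -0.28,"ty": -0.033,"tz": 0,"ax": 0,"ay": 0,"az": 0,"fingers": 1},
  {"tx": -0.35,"ty": -0.041,"tz": 0,"ax": 0,"ay": 0,"az": 0,"fingers": 1},
  {"tx": -0.42,"ty": -0.049,"tz": 0,"ax": 0,"ay": 0,"az": 0,"fingers": 1},
  {"tx": -0.48,"ty": -0.056,"tz": 0,"ax": 0,"ay": 0,"az": 0,"fingers": 1},
  {"tx": -0.54,"ty": -0.063,"tz": 0,"ax": 0,"ay": 0,"az": 0,"fingers": 1},
  {"tx": -0.54,"ty": -0.063,"tz": 0,"ax": 0,"ay": 0,"az": 0,"fingers": 1},
])

```text
time: 13.35
tcp_pos: [0.4588, -0.1165, 0.0842]
eef_rot: [[-0.993, -0.116, -0.0], [-0.116, 0.993, -0.0], [0.0, -0.0, -1.0]]
contact_force: [0.3, 0.4, 10.8]
grip_width: 0.049
grip_force: 64.4
```

```bash
python3 - <<'E'
from h import *
st()
p,d=grab("top");p2,d2=grab("scene")
a=cv2.resize(p[120:270,220:420,::-1],None,fx=2,fy=2,interpolation=cv2.INTER_CUBIC)
b=cv2.resize(p2[160:285,230:430,::-1],(480,300),interpolation=cv2.INTER_CUBIC)
cv2.imwrite("pics/t3.png",cv2.resize(np.hstack([a,b]),(800,273)))
E
```

```text
t 13.35 tcp [ 0.4588 -0.1165  0.0842] yawx -173.33 tilt [-0. -0.] F [ 0.3  0.4 10.8] M [ 0.27 -0.09 -0.01] w 0.049 gf 64.4 q6 -1.55
```

View pics/t3.png

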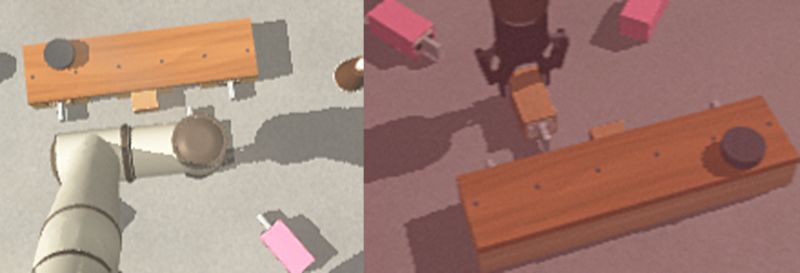

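The box is out of the rack with its pull facing the rack, and e's pull stands out of bay0 just as d's does. Now lifting and turning.

>>> arm_command([
  {"tx": 0,"ty": 0,"tz": 0.15,"ax": 0,"ay": 0,"az": 0,"fingers": 1},
  {"tx": 0,"ty": 0,"tz": 0.3,"ax": 0,"ay": 0,"az": 0,"fingers": 1},
  {"tx": 0,"ty": 0,"tz": 0.3,"ax": 0,"ay": 0,"az": 0.3,"fingers": 1},
  {"tx": 0,"ty": 0,"tz": 0.3,"ax": 0,"ay": 0,"az": 0.6,"fingers": 1},
  {"tx": 0,"ty": 0,"tz": 0.3,"ax": 0,"ay": 0,"az": 1,"fingers": 1},
  {"tx": 0,"ty": 0,"tz": 0.3,"ax": 0,"ay": 0,"az": 1,"fingers": 1},
])

```text
time: 14.2
tcp_pos: [0.4569, -0.1165, 0.1567]
eef_rot: [[-0.818, -0.576, -0.007], [-0.576, 0.818, 0.0], [0.006, 0.004, -1.0]]
contact_force: [-0.1, -0.6, -1.2]
grip_width: 0.0491
grip_force: 63.1
```

>>> arm_command([
  {"tx": 0,"ty": 0,"tz": 0,"ax": 0,"ay": 0,"az": 0.33,"fingers": 1},
  {"tx": 0,"ty": 0,"tz": 0,"ax": 0,"ay": 0,"az": 0.66,"fingers": 1},
  {"tx": 0,"ty": 0,"tz": 0,"ax": 0,"ay": 0,"az": 1,"fingers": 1},
])

```text
time: 14.58
tcp_pos: [0.458, -0.1164, 0.1572]
eef_rot: [[-0.438, -0.899, -0.005], [-0.899, 0.438, 0.0], [0.002, 0.004, -1.0]]
contact_force: [-0.2, 0.1, -1.9]
grip_width: 0.0491
grip_force: 63.0
```

>>> arm_command([
  {"tx": 0,"ty": 0,"tz": 0,"ax": 0,"ay": 0,"az": 0.33,"fingers": 1},
  {"tx": 0,"ty": 0,"tz": 0,"ax": 0,"ay": 0,"az": 0.66,"fingers": 1},
  {"tx": 0,"ty": 0,"tz": 0,"ax": 0,"ay": 0,"az": 1,"fingers": 1},
])

```text
time: 14.95
tcp_pos: [0.4581, -0.1164, 0.1572]
eef_rot: [[0.047, -0.999, -0.005], [-0.999, -0.047, 0.0], [-0.0, 0.005, -1.0]]
contact_force: [0.2, 0.2, -2.2]
grip_width: 0.0492
grip_force: 63.0
```

>>> arm_command([
  {"tx": 0,"ty": 0,"tz": 0,"ax": 0,"ay": 0,"az": 0.33,"fingers": 1},
  {"tx": 0,"ty": 0,"tz": 0,"ax": 0,"ay": 0,"az": 0.66,"fingers": 1},
  {"tx": 0,"ty": 0,"tz": 0,"ax": 0,"ay": 0,"az": 1,"fingers": 1},
])

```text
time: 15.32
tcp_pos: [0.4581, -0.1164, 0.1572]
eef_rot: [[0.52, -0.854, -0.005], [-0.854, -0.52, 0.0], [-0.003, 0.004, -1.0]]
contact_force: [-0.3, 0.3, -1.6]
grip_width: 0.0491
grip_force: 63.0
```

>>> arm_command([
  {"tx": 0,"ty": 0,"tz": 0,"ax": 0,"ay": 0,"az": 0.33,"fingers": 1},
  {"tx": 0,"ty": 0,"tz": 0,"ax": 0,"ay": 0,"az": 0.66,"fingers": 1},
  {"tx": 0,"ty": 0,"tz": 0,"ax": 0,"ay": 0,"az": 1,"fingers": 1},
])

```text
time: 15.7
tcp_pos: [0.4581, -0.1164, 0.1572]
eef_rot: [[0.866, -0.5, -0.004], [-0.5, -0.866, 0.0], [-0.004, 0.002, -1.0]]
contact_force: [-0.4, 0.1, -2.0]
grip_width: 0.049
grip_force: 63.0
```

>>> arm_command([
  {"tx": 0,"ty": 0,"tz": 0,"ax": 0,"ay": 0,"az": 0.33,"fingers": 1},
  {"tx": 0,"ty": 0,"tz": 0,"ax": 0,"ay": 0,"az": 0.66,"fingers": 1},
  {"tx": 0,"ty": 0,"tz": 0,"ax": 0,"ay": 0,"az": 1,"fingers": 1},
])

```text
time: 16.08
tcp_pos: [0.4581, -0.1164, 0.1572]
eef_rot: [[1.0, -0.024, -0.004], [-0.024, -1.0, 0.0], [-0.004, -0.0, -1.0]]
contact_force: [-0.5, 0.0, -2.2]
grip_width: 0.0487
grip_force: 63.0
```

>>> arm_command([
  {"tx": 0,"ty": 0,"tz": 0,"ax": 0,"ay": 0,"az": 0.283,"fingers": 1},
  {"tx": 0,"ty": 0,"tz": 0,"ax": 0,"ay": 0,"az": 0.283,"fingers": 1},
  {"tx": 0,"ty": 0,"tz": 0,"ax": 0,"ay": 0,"az": 0.283,"fingers": 1},
])

```text
time: 16.45
tcp_pos: [0.4593, -0.1164, 0.1579]
eef_rot: [[0.994, 0.112, -0.002], [0.112, -0.994, 0.0], [-0.002, -0.0, -1.0]]
contact_force: [1.1, 1.0, -0.7]
grip_width: 0.0491
grip_force: 63.1
```

```bash
python3 - <<'E'
from h import *
st()
E
```

```text
t 16.45 tcp [ 0.4593 -0.1164  0.1579] yawx 6.45 tilt [-0.0018  0.0001] F [ 1.1  1.  -0.7] M [ 0.02 -0.08 -0.  ] w 0.0491 gf 63.1 q6 1.59
```

>>> arm_command([
  {"tx": 0,"ty": 0,"tz": -0.12,"ax": 0,"ay": 0,"az": 0.005,"fingers": 1},
  {"tx": 0,"ty": 0,"tz": -0.22,"ax": 0,"ay": 0,"az": 0.005,"fingers": 1},
  {"tx": 0,"ty": 0,"tz": -0.28,"ax": 0,"ay": 0,"az": 0.005,"fingers": 1},
  {"tx": 0,"ty": 0,"tz": -0.3,"ax": 0,"ay": 0,"az": 0.005,"fingers": 1},
  {"tx": 0,"ty": 0,"tz": -0.3,"ax": 0,"ay": 0,"az": 0.005,"fingers": 1},
  {"tx": 0,"ty": 0,"tz": -0.3,"ax": 0,"ay": 0,"az": 0.005,"fingers": 0.2},
  {"tx": 0,"ty": 0,"tz": -0.3,"ax": 0,"ay": 0,"az": 0.005,"fingers": 0.2},
  {"tx": 0,"ty": 0,"tz": -0.3,"ax": 0,"ay": 0,"az": 0.005,"fingers": 0.2},
  {"tx": -0.12,"ty": -0.014,"tz": -0.3,"ax": 0,"ay": 0,"az": 0.005,"fingers": 0.2},
  {"tx": -0.23,"ty": -0.027,"tz": -0.3,"ax": 0,"ay": 0,"az": 0.005,"fingers": 0.2},
  {"tx": -0.23,"ty": -0.027,"tz": -0.3,"ax": 0,"ay": 0,"az": 0.005,"fingers": 0.2},
  {"tx": -0.23,"ty": -0.027,"tz": -0.3,"ax": 0,"ay": 0,"az": 0.005,"fingers": 1},
  {"tx": -0.23,"ty": -0.027,"tz": -0.3,"ax": 0,"ay": 0,"az": 0.005,"fingers": 1},
  {"tx": -0.23,"ty": -0.027,"tz": -0.3,"ax": 0,"ay": 0,"az": 0.005,"fingers": 1},
  {"tx": -0.23,"ty": -0.027,"tz": -0.3,"ax": 0,"ay": 0,"az": 0.005,"fingers": 1},
  {"tx": -0.23,"ty": -0.027,"tz": -0.3,"ax": 0,"ay": 0,"az": 0.005,"fingers": 1},
])

```text
time: 18.45
tcp_pos: [0.404, -0.123, 0.0839]
eef_rot: [[0.993, 0.119, 0.001], [0.119, -0.993, -0.0], [0.001, 0.0, -1.0]]
contact_force: [-1.4, -0.8, 5.9]
grip_width: 0.0491
grip_force: 62.6
```

```bash
python3 - <<'E'
from h import *
st();tops("top")
p,d=grab("top");p2,d2=grab("scene")
a=cv2.resize(p[120:270,220:420,::-1],None,fx=2,fy=2,interpolation=cv2.INTER_CUBIC)
b=cv2.resize(p2[140:265,230:430,::-1],(480,300),interpolation=cv2.INTER_CUBIC)
cv2.imwrite("pics/t4.png",cv2.resize(np.hstack([a,b]),(800,273)))
E
```

```text
t 18.45 tcp [ 0.404  -0.123   0.0839] yawx 6.84 tilt [ 0.0013 -0.0002] F [-1.4 -0.8  5.9] M [0.06 0.37 0.03] w 0.0491 gf 62.6 q6 1.6
top [292 169 142] c [ 0.5859 -0.0158] size [0.037 0.049] yaw 96.92
```

View pics/t4.png

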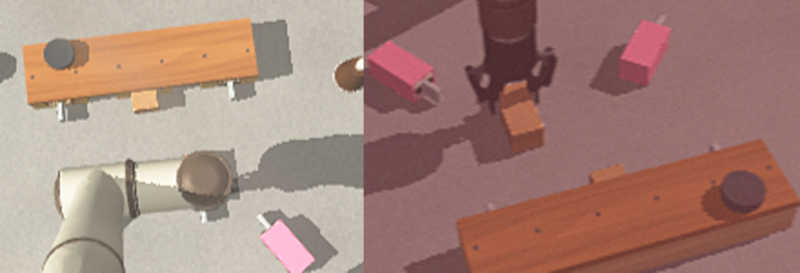

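>>> arm_command([
  {"tx": 0.08,"ty": 0.01,"tz": 0.004,"ax": 0,"ay": 0,"az": -0.003,"fingers": 1},
  {"tx": 0.18,"ty": 0.022,"tz": 0.004,"ax": 0,"ay": 0,"az": -0.003,"fingers": 1},
  {"tx": 0.28,"ty": 0.034,"tz": 0.004,"ax": 0,"ay": 0,"az": -0.003,"fingers": 1},
  {"tx": 0.38,"ty": 0.046,"tz": 0.004,"ax": 0,"ay": 0,"az": -0.003,"fingers": 1},
  {"tx": 0.46,"ty": 0.056,"tz": 0.004,"ax": 0,"ay": 0,"az": -0.003,"fingers": 1},
  {"tx": 0.5,"ty": 0.06,"tz": 0.004,"ax": 0,"ay": 0,"az": -0.003,"fingers": 1},
  {"tx": 0.53,"ty": 0.064,"tz": 0.004,"ax": 0,"ay": 0,"az": -0.003,"fingers": 1},
  {"tx": 0.55,"ty": 0.066,"tz": 0.004,"ax": 0,"ay": 0,"az": -0.003,"fingers": 1},
  {"tx": 0.57,"ty": 0.068,"tz": 0.004,"ax": 0,"ay": 0,"az": -0.003,"fingers": 1},
  {"tx": 0.59,"ty": 0.071,"tz": 0.004,"ax": 0,"ay": 0,"az": -0.003,"fingers": 1},
  {"tx": 0.61,"ty": 0.073,"tz": 0.004,"ax": 0,"ay": 0,"az": -0.003,"fingers": 1},
  {"tx": 0.61,"ty": 0.073,"tz": 0.004,"ax": 0,"ay": 0,"az": -0.003,"fingers": 1},
])

```text
time: 20.1
tcp_pos: [0.5556, -0.1048, 0.0845]
eef_rot: [[0.993, 0.117, 0.0], [0.117, -0.993, 0.0], [0.0, 0.0, -1.0]]
contact_force: [-0.3, 0.6, -1.5]
grip_width: 0.0491
grip_force: 62.3
```

>>> arm_command([
  {"tx": 0.04,"ty": 0.005,"tz": -0.004,"ax": 0,"ay": 0,"az": 0,"fingers": 1},
  {"tx": 0.08,"ty": 0.0095,"tz": -0.004,"ax": 0,"ay": 0,"az": 0,"fingers": 1},
  {"tx": 0.12,"ty": 0.014,"tz": -0.004,"ax": 0,"ay": 0,"az": 0,"fingers": 1},
  {"tx": 0.16,"ty": 0.019,"tz": -0.004,"ax": 0,"ay": 0,"az": 0,"fingers": 1},
  {"tx": 0.16,"ty": 0.019,"tz": -0.004,"ax": 0,"ay": 0,"az": 0,"fingers": 1},
  {"tx": 0.16,"ty": 0.019,"tz": -0.004,"ax": 0,"ay": 0,"az": 0,"fingers": 0.25},
  {"tx": 0.16,"ty": 0.019,"tz": -0.004,"ax": 0,"ay": 0,"az": 0,"fingers": 0.25},
  {"tx": 0.16,"ty": 0.019,"tz": -0.004,"ax": 0,"ay": 0,"az": 0,"fingers": 0.25},
  {"tx": 0.08,"ty": 0.0095,"tz": -0.004,"ax": 0,"ay": 0,"az": 0,"fingers": 0.25},
  {"tx": -0.011,"ty": -0.001,"tz": -0.004,"ax": 0,"ay": 0,"az": 0,"fingers": 0.25},
  {"tx": -0.011,"ty": -0.001,"tz": -0.004,"ax": 0,"ay": 0,"az": 0,"fingers": 0.25},
  {"tx": -0.011,"ty": -0.001,"tz": -0.004,"ax": 0,"ay": 0,"az": 0,"fingers": 1},
  {"tx": -0.011,"ty": -0.001,"tz": -0.004,"ax": 0,"ay": 0,"az": 0,"fingers": 1},
  {"tx": -0.011,"ty": -0.001,"tz": -0.004,"ax": 0,"ay": 0,"az": 0,"fingers": 1},
  {"tx": -0.011,"ty": -0.001,"tz": -0.004,"ax": 0,"ay": 0,"az": 0,"fingers": 1},
  {"tx": -0.011,"ty": -0.001,"tz": -0.004,"ax": 0,"ay": 0,"az": 0,"fingers": 1},
  {"tx": -0.011,"ty": -0.001,"tz": -0.004,"ax": 0,"ay": 0,"az": 0,"fingers": 1},
  {"tx": -0.011,"ty": -0.001,"tz": -0.004,"ax": 0,"ay": 0,"az": 0,"fingers": 1},
])

```text
time: 22.35
tcp_pos: [0.5528, -0.105, 0.0835]
eef_rot: [[0.993, 0.117, 0.001], [0.117, -0.993, 0.0], [0.001, 0.0, -1.0]]
contact_force: [1.4, -0.0, 0.6]
grip_width: 0.0089
grip_force: 59.2
```

>>> arm_command([
  {"tx": 0.04,"ty": 0.005,"tz": 0,"ax": 0,"ay": 0,"az": 0,"fingers": 1},
  {"tx": 0.08,"ty": 0.0095,"tz": 0,"ax": 0,"ay": 0,"az": 0,"fingers": 1},
  {"tx": 0.12,"ty": 0.014,"tz": 0,"ax": 0,"ay": 0,"az": 0,"fingers": 1},
  {"tx": 0.15,"ty": 0.0175,"tz": 0,"ax": 0,"ay": 0,"az": 0,"fingers": 1},
  {"tx": 0.16,"ty": 0.0187,"tz": 0,"ax": 0,"ay": 0,"az": 0,"fingers": 1},
  {"tx": 0.17,"ty": 0.02,"tz": 0,"ax": 0,"ay": 0,"az": 0,"fingers": 1},
  {"tx": 0.18,"ty": 0.021,"tz": 0,"ax": 0,"ay": 0,"az": 0,"fingers": 1},
  {"tx": 0.185,"ty": 0.0217,"tz": 0,"ax": 0,"ay": 0,"az": 0,"fingers": 1},
  {"tx": 0.19,"ty": 0.022,"tz": 0,"ax": 0,"ay": 0,"az": 0,"fingers": 1},
  {"tx": 0.19,"ty": 0.022,"tz": 0,"ax": 0,"ay": 0,"az": 0,"fingers": 1},
])

```text
time: 23.6
tcp_pos: [0.5948, -0.1002, 0.0835]
eef_rot: [[0.993, 0.116, -0.014], [0.116, -0.993, -0.001], [-0.013, -0.001, -1.0]]
contact_force: [-14.9, 0.1, 15.9]
grip_width: 0.0088
grip_force: 61.5
```

>>> arm_command([
  {"tx": -0.02,"ty": -0.0023,"tz": 0,"ax": 0,"ay": 0,"az": 0,"fingers": 1},
  {"tx": -0.02,"ty": -0.0023,"tz": 0,"ax": 0,"ay": 0,"az": 0,"fingers": 0.5},
  {"tx": -0.02,"ty": -0.0023,"tz": 0,"ax": 0,"ay": 0,"az": 0,"fingers": 0.5},
  {"tx": -0.02,"ty": -0.0023,"tz": 0,"ax": 0,"ay": 0,"az": 0,"fingers": 0.5},
  {"tx": -0.02,"ty": -0.0023,"tz": 0.15,"ax": 0,"ay": 0,"az": 0,"fingers": 0.5},
  {"tx": -0.02,"ty": -0.0023,"tz": 0.3,"ax": 0,"ay": 0,"az": 0,"fingers": 0.4},
  {"tx": -0.056,"ty": 0.15,"tz": 0.3,"ax": 0,"ay": 0,"az": 0,"fingers": 0.22},
  {"tx": -0.056,"ty": 0.332,"tz": 0.3,"ax": 0,"ay": 0,"az": 0,"fingers": 0.22},
  {"tx": -0.056,"ty": 0.332,"tz": 0.3,"ax": 0,"ay": 0,"az": 0,"fingers": 0.22},
  {"tx": -0.056,"ty": 0.332,"tz": 0.3,"ax": 0,"ay": 0,"az": 0,"fingers": 0.22},
])

```text
time: 24.85
tcp_pos: [0.5861, -0.0165, 0.1583]
eef_rot: [[0.993, 0.117, -0.0], [0.117, -0.993, -0.0], [-0.0, 0.0, -1.0]]
contact_force: [-0.8, 0.6, 0.5]
grip_width: 0.0661
grip_force: 0.0
```

```bash
cat > fin.py <<'E'
from h import *
u=np.array([.9932,.1164]);v=np.array([-.1164,.9932]);o=np.array([.6028,-.0146])
st()
p,d=grab("top");W=world("top",d);q=W[...,:2]-o;a=q@u;l=q@v;z=W[...,2]
for k in range(5):
    m=(abs(l-(-.168+.084*k))<.03)&(a<-.006)&(a>-.06)&(z>.02)&(z<.055)&(d>0)
    if m.sum()>4: print("bay",k,m.sum(),"tip along mm",np.round(np.percentile(a[m],[0,5])*1000,1),"lat",np.round(1000*(l[m].mean()-(-.168+.084*k)),1),"zmax",z[m].max().round(3),"span",np.round(np.ptp(l[m])*1000))
E
python3 fin.py
```

```text
t 24.85 tcp [ 0.5861 -0.0165  0.1583] yawx 6.75 tilt [-0.0001 -0.0001] F [-0.8  0.6  0.5] M [-0.07  0.02 -0.05] w 0.0661 gf 0.0 q6 1.44
bay 0 26 tip along mm [-34.8 -33.5] lat -2.2 zmax 0.043 span 10.0
bay 1 22 tip along mm [-32.4 -31.9] lat 0.3 zmax 0.043 span 9.0
bay 2 96 tip along mm [-35.5 -34.7] lat -0.7 zmax 0.051 span 50.0
bay 4 27 tip along mm [-35.  -33.6] lat -1.0 zmax 0.043 span 10.0
```

Bays 0 and 1 match d's pull stand-out within about 2 mm, so both boxes are home. Now the bay2 box.

>>> arm_command([
  {"tx": 0,"ty": 0,"tz": -0.12,"ax": 0,"ay": 0,"az": 0,"fingers": 0.22},
  {"tx": 0,"ty": 0,"tz": -0.22,"ax": 0,"ay": 0,"az": 0,"fingers": 0.22},
  {"tx": 0,"ty": 0,"tz": -0.3,"ax": 0,"ay": 0,"az": 0,"fingers": 0.22},
  {"tx": 0,"ty": 0,"tz": -0.3,"ax": 0,"ay": 0,"az": 0,"fingers": 0.22},
  {"tx": 0,"ty": 0,"tz": -0.3,"ax": 0,"ay": 0,"az": 0,"fingers": 1},
  {"tx": 0,"ty": 0,"tz": -0.3,"ax": 0,"ay": 0,"az": 0,"fingers": 1},
  {"tx": 0,"ty": 0,"tz": -0.3,"ax": 0,"ay": 0,"az": 0,"fingers": 1},
  {"tx": 0,"ty": 0,"tz": -0.3,"ax": 0,"ay": 0,"az": 0,"fingers": 1},
  {"tx": 0,"ty": 0,"tz": -0.3,"ax": 0,"ay": 0,"az": 0,"fingers": 1},
])

```text
time: 26.02
tcp_pos: [0.5864, -0.0166, 0.0843]
eef_rot: [[0.993, 0.117, 0.001], [0.117, -0.993, -0.0], [0.001, 0.0, -1.0]]
contact_force: [-1.0, -1.5, 5.6]
grip_width: 0.0492
grip_force: 63.7
```

>>> arm_command([
  {"tx": -0.05,"ty": -0.006,"tz": 0,"ax": 0,"ay": 0,"az": 0,"fingers": 1},
  {"tx": -0.1,"ty": -0.012,"tz": 0,"ax": 0,"ay": 0,"az": 0,"fingers": 1},
  {"tx": -0.16,"ty": -0.019,"tz": 0,"ax": 0,"ay": 0,"az": 0,"fingers": 1},
  {"tx": -0.22,"ty": -0.026,"tz": 0,"ax": 0,"ay": 0,"az": 0,"fingers": 1},
  {"tx": -0.28,"ty": -0.033,"tz": 0,"ax": 0,"ay": 0,"az": 0,"fingers": 1},
  {"tx": -0.35,"ty": -0.041,"tz": 0,"ax": 0,"ay": 0,"az": 0,"fingers": 1},
  {"tx": -0.42,"ty": -0.049,"tz": 0,"ax": 0,"ay": 0,"az": 0,"fingers": 1},
  {"tx": -0.48,"ty": -0.056,"tz": 0,"ax": 0,"ay": 0,"az": 0,"fingers": 1},
  {"tx": -0.52,"ty": -0.061,"tz": 0,"ax": 0,"ay": 0,"az": 0,"fingers": 1},
  {"tx": -0.52,"ty": -0.061,"tz": 0,"ax": 0,"ay": 0,"az": 0,"fingers": 1},
])

```text
time: 27.28
tcp_pos: [0.4554, -0.0317, 0.0842]
eef_rot: [[0.993, 0.118, 0.001], [0.118, -0.993, 0.0], [0.001, -0.0, -1.0]]
contact_force: [0.3, 1.5, 8.8]
grip_width: 0.0492
grip_force: 64.0
```

```bash
python3 fin.py
```

```text
t 27.27 tcp [ 0.4554 -0.0317  0.0842] yawx 6.76 tilt [0.0014 0.0004] F [0.3 1.5 8.8] M [ 0.49 -0.16  0.01] w 0.0492 gf 64.0 q6 1.4
bay 0 25 tip along mm [-34.4 -33.2] lat -2.3 zmax 0.042 span 11.0
bay 1 22 tip along mm [-32.7 -32.5] lat 0.2 zmax 0.041 span 9.0
bay 2 14 tip along mm [-49.8 -49.1] lat 0.8 zmax 0.041 span 8.0
bay 4 27 tip along mm [-34.5 -33.9] lat -0.7 zmax 0.045 span 10.0
```

>>> arm_command([
  {"tx": 0,"ty": 0,"tz": 0.15,"ax": 0,"ay": 0,"az": 0,"fingers": 1},
  {"tx": 0,"ty": 0,"tz": 0.3,"ax": 0,"ay": 0,"az": 0,"fingers": 1},
  {"tx": 0,"ty": 0,"tz": 0.3,"ax": 0,"ay": 0,"az": -0.3,"fingers": 1},
  {"tx": 0,"ty": 0,"tz": 0.3,"ax": 0,"ay": 0,"az": -0.6,"fingers": 1},
  {"tx": 0,"ty": 0,"tz": 0.3,"ax": 0,"ay": 0,"az": -1,"fingers": 1},
  {"tx": 0,"ty": 0,"tz": 0.3,"ax": 0,"ay": 0,"az": -1,"fingers": 1},
])

```text
time: 28.08
tcp_pos: [0.4532, -0.0323, 0.157]
eef_rot: [[0.928, -0.373, -0.006], [-0.373, -0.928, -0.001], [-0.005, 0.003, -1.0]]
contact_force: [0.8, 0.1, -1.1]
grip_width: 0.0491
grip_force: 63.1
```

>>> arm_command([
  {"tx": 0,"ty": 0,"tz": 0,"ax": 0,"ay": 0,"az": -0.33,"fingers": 1},
  {"tx": 0,"ty": 0,"tz": 0,"ax": 0,"ay": 0,"az": -0.66,"fingers": 1},
  {"tx": 0,"ty": 0,"tz": 0,"ax": 0,"ay": 0,"az": -1,"fingers": 1},
])

```text
time: 28.45
tcp_pos: [0.4542, -0.0321, 0.1574]
eef_rot: [[0.633, -0.774, -0.004], [-0.774, -0.633, -0.0], [-0.002, 0.003, -1.0]]
contact_force: [1.2, 0.1, -1.5]
grip_width: 0.0491
grip_force: 63.2
```

>>> arm_command([
  {"tx": 0,"ty": 0,"tz": 0,"ax": 0,"ay": 0,"az": -0.33,"fingers": 1},
  {"tx": 0,"ty": 0,"tz": 0,"ax": 0,"ay": 0,"az": -0.66,"fingers": 1},
  {"tx": 0,"ty": 0,"tz": 0,"ax": 0,"ay": 0,"az": -1,"fingers": 1},
])

```text
time: 28.82
tcp_pos: [0.4542, -0.0321, 0.1575]
eef_rot: [[0.184, -0.983, -0.004], [-0.983, -0.184, -0.0], [-0.0, 0.004, -1.0]]
contact_force: [0.4, 0.4, -1.3]
grip_width: 0.0494
grip_force: 63.2
```

>>> arm_command([
  {"tx": 0,"ty": 0,"tz": 0,"ax": 0,"ay": 0,"az": -0.33,"fingers": 1},
  {"tx": 0,"ty": 0,"tz": 0,"ax": 0,"ay": 0,"az": -0.66,"fingers": 1},
  {"tx": 0,"ty": 0,"tz": 0,"ax": 0,"ay": 0,"az": -1,"fingers": 1},
])

```text
time: 29.2
tcp_pos: [0.4543, -0.0321, 0.1575]
eef_rot: [[-0.31, -0.951, -0.004], [-0.951, 0.31, -0.0], [0.001, 0.003, -1.0]]
contact_force: [0.5, 0.7, -1.9]
grip_width: 0.0493
grip_force: 63.2
```

>>> arm_command([
  {"tx": 0,"ty": 0,"tz": 0,"ax": 0,"ay": 0,"az": -0.33,"fingers": 1},
  {"tx": 0,"ty": 0,"tz": 0,"ax": 0,"ay": 0,"az": -0.66,"fingers": 1},
  {"tx": 0,"ty": 0,"tz": 0,"ax": 0,"ay": 0,"az": -1,"fingers": 1},
])

```text
time: 29.58
tcp_pos: [0.4543, -0.0321, 0.1575]
eef_rot: [[-0.728, -0.686, -0.003], [-0.686, 0.728, -0.0], [0.003, 0.002, -1.0]]
contact_force: [-0.2, -0.0, -2.2]
grip_width: 0.0492
grip_force: 63.2
```

>>> arm_command([
  {"tx": 0,"ty": 0,"tz": 0,"ax": 0,"ay": 0,"az": -0.33,"fingers": 1},
  {"tx": 0,"ty": 0,"tz": 0,"ax": 0,"ay": 0,"az": -0.66,"fingers": 1},
  {"tx": 0,"ty": 0,"tz": 0,"ax": 0,"ay": 0,"az": -1,"fingers": 1},
])

```text
time: 29.95
tcp_pos: [0.4543, -0.0321, 0.1575]
eef_rot: [[-0.967, -0.253, -0.003], [-0.253, 0.967, -0.0], [0.003, 0.001, -1.0]]
contact_force: [0.1, 0.9, -1.4]
grip_width: 0.0493
grip_force: 63.2
```

>>> arm_command([
  {"tx": 0,"ty": 0,"tz": 0,"ax": 0,"ay": 0,"az": -0.283,"fingers": 1},
  {"tx": 0,"ty": 0,"tz": 0,"ax": 0,"ay": 0,"az": -0.283,"fingers": 1},
  {"tx": 0,"ty": 0,"tz": 0,"ax": 0,"ay": 0,"az": -0.283,"fingers": 1},
])

```text
time: 30.32
tcp_pos: [0.4552, -0.0319, 0.158]
eef_rot: [[-0.993, -0.12, -0.001], [-0.12, 0.993, -0.0], [0.001, -0.0, -1.0]]
contact_force: [0.0, 0.2, -0.3]
grip_width: 0.0491
grip_force: 63.1
```

```bash
python3 fin.py
```

```text
t 30.32 tcp [ 0.4552 -0.0319  0.158 ] yawx -173.11 tilt [-0.0015 -0.0002] F [ 0.   0.2 -0.3] M [ 0.04 -0.06  0.01] w 0.0491 gf 63.1 q6 -1.74
bay 0 26 tip along mm [-33.4 -32.9] lat -2.3 zmax 0.045 span 10.0
bay 1 22 tip along mm [-33.5 -32.7] lat 0.3 zmax 0.044 span 9.0
bay 4 26 tip along mm [-34.1 -33.5] lat -0.5 zmax 0.044 span 10.0
```

Now lowering and regripping near the pull end.

>>> arm_command([
  {"tx": 0,"ty": 0,"tz": -0.12,"ax": 0,"ay": 0,"az": -0.004,"fingers": 1},
  {"tx": 0,"ty": 0,"tz": -0.22,"ax": 0,"ay": 0,"az": -0.004,"fingers": 1},
  {"tx": 0,"ty": 0,"tz": -0.28,"ax": 0,"ay": 0,"az": -0.004,"fingers": 1},
  {"tx": 0,"ty": 0,"tz": -0.3,"ax": 0,"ay": 0,"az": -0.004,"fingers": 1},
  {"tx": 0,"ty": 0,"tz": -0.3,"ax": 0,"ay": 0,"az": -0.004,"fingers": 1},
  {"tx": 0,"ty": 0,"tz": -0.3,"ax": 0,"ay": 0,"az": -0.004,"fingers": 0.2},
  {"tx": 0,"ty": 0,"tz": -0.3,"ax": 0,"ay": 0,"az": -0.004,"fingers": 0.2},
  {"tx": 0,"ty": 0,"tz": -0.3,"ax": 0,"ay": 0,"az": -0.004,"fingers": 0.2},
  {"tx": -0.12,"ty": -0.014,"tz": -0.3,"ax": 0,"ay": 0,"az": -0.004,"fingers": 0.2},
  {"tx": -0.23,"ty": -0.027,"tz": -0.3,"ax": 0,"ay": 0,"az": -0.004,"fingers": 0.2},
  {"tx": -0.23,"ty": -0.027,"tz": -0.3,"ax": 0,"ay": 0,"az": -0.004,"fingers": 0.2},
  {"tx": -0.23,"ty": -0.027,"tz": -0.3,"ax": 0,"ay": 0,"az": -0.004,"fingers": 1},
  {"tx": -0.23,"ty": -0.027,"tz": -0.3,"ax": 0,"ay": 0,"az": -0.004,"fingers": 1},
  {"tx": -0.23,"ty": -0.027,"tz": -0.3,"ax": 0,"ay": 0,"az": -0.004,"fingers": 1},
  {"tx": -0.23,"ty": -0.027,"tz": -0.3,"ax": 0,"ay": 0,"az": -0.004,"fingers": 1},
  {"tx": -0.23,"ty": -0.027,"tz": -0.3,"ax": 0,"ay": 0,"az": -0.004,"fingers": 1},
])

```text
time: 32.38
tcp_pos: [0.3997, -0.0383, 0.0839]
eef_rot: [[-0.993, -0.116, 0.001], [-0.116, 0.993, 0.0], [-0.001, -0.0, -1.0]]
contact_force: [-2.4, 0.5, 6.6]
grip_width: 0.049
grip_force: 61.8
```

```bash
python3 - <<'E'
from h import *
st()
p,d=grab("top");p2,d2=grab("scene")
a=cv2.resize(p[120:270,220:420,::-1],None,fx=2,fy=2,interpolation=cv2.INTER_CUBIC)
b=cv2.resize(p2[140:265,230:430,::-1],(480,300),interpolation=cv2.INTER_CUBIC)
cv2.imwrite("pics/t5.png",cv2.resize(np.hstack([a,b]),(800,273)))
E
```

```text
t 32.38 tcp [ 0.3997 -0.0383  0.0839] yawx -173.35 tilt [0.0011 0.0001] F [-2.4  0.5  6.6] M [0.17 0.47 0.08] w 0.049 gf 61.8 q6 -1.77
```

View pics/t5.png

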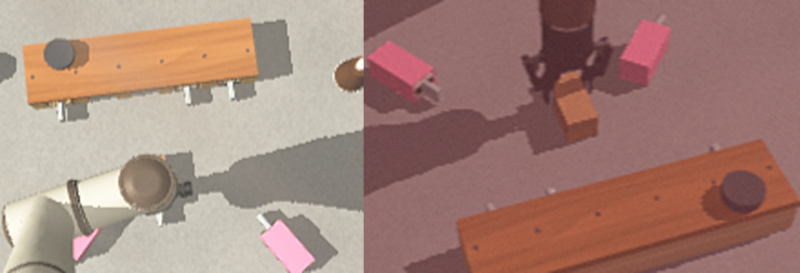

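The box now has its plain end facing the rack and pull towards the robot, aligned with bay2. Sliding it in.

>>> arm_command([
  {"tx": 0.08,"ty": 0.009,"tz": 0.004,"ax": 0,"ay": 0,"az": 0,"fingers": 1},
  {"tx": 0.18,"ty": 0.021,"tz": 0.004,"ax": 0,"ay": 0,"az": 0,"fingers": 1},
  {"tx": 0.28,"ty": 0.033,"tz": 0.004,"ax": 0,"ay": 0,"az": 0,"fingers": 1},
  {"tx": 0.38,"ty": 0.045,"tz": 0.004,"ax": 0,"ay": 0,"az": 0,"fingers": 1},
  {"tx": 0.45,"ty": 0.053,"tz": 0.004,"ax": 0,"ay": 0,"az": 0,"fingers": 1},
  {"tx": 0.49,"ty": 0.058,"tz": 0.004,"ax": 0,"ay": 0,"az": 0,"fingers": 1},
  {"tx": 0.51,"ty": 0.06,"tz": 0.004,"ax": 0,"ay": 0,"az": 0,"fingers": 1},
  {"tx": 0.53,"ty": 0.062,"tz": 0.004,"ax": 0,"ay": 0,"az": 0,"fingers": 1},
  {"tx": 0.55,"ty": 0.064,"tz": 0.004,"ax": 0,"ay": 0,"az": 0,"fingers": 1},
  {"tx": 0.57,"ty": 0.067,"tz": 0.004,"ax": 0,"ay": 0,"az": 0,"fingers": 1},
  {"tx": 0.585,"ty": 0.069,"tz": 0.004,"ax": 0,"ay": 0,"az": 0,"fingers": 1},
  {"tx": 0.585,"ty": 0.069,"tz": 0.004,"ax": 0,"ay": 0,"az": 0,"fingers": 1},
])

```text
time: 33.98
tcp_pos: [0.545, -0.0213, 0.0844]
eef_rot: [[-0.993, -0.115, 0.0], [-0.115, 0.993, 0.0], [-0.0, 0.0, -1.0]]
contact_force: [-0.3, -0.3, -0.5]
grip_width: 0.0493
grip_force: 62.0
```

>>> arm_command([
  {"tx": 0.04,"ty": 0.005,"tz": -0.004,"ax": 0,"ay": 0,"az": 0,"fingers": 1},
  {"tx": 0.08,"ty": 0.0095,"tz": -0.004,"ax": 0,"ay": 0,"az": 0,"fingers": 1},
  {"tx": 0.12,"ty": 0.014,"tz": -0.004,"ax": 0,"ay": 0,"az": 0,"fingers": 1},
  {"tx": 0.163,"ty": 0.019,"tz": -0.004,"ax": 0,"ay": 0,"az": 0,"fingers": 1},
  {"tx": 0.163,"ty": 0.019,"tz": -0.004,"ax": 0,"ay": 0,"az": 0,"fingers": 1},
  {"tx": 0.163,"ty": 0.019,"tz": -0.004,"ax": 0,"ay": 0,"az": 0,"fingers": 0.25},
  {"tx": 0.163,"ty": 0.019,"tz": -0.004,"ax": 0,"ay": 0,"az": 0,"fingers": 0.25},
  {"tx": 0.163,"ty": 0.019,"tz": -0.004,"ax": 0,"ay": 0,"az": 0,"fingers": 0.25},
  {"tx": 0.08,"ty": 0.0095,"tz": -0.004,"ax": 0,"ay": 0,"az": 0,"fingers": 0.25},
  {"tx": -0.008,"ty": -0.001,"tz": -0.004,"ax": 0,"ay": 0,"az": 0,"fingers": 0.25},
  {"tx": -0.008,"ty": -0.001,"tz": -0.004,"ax": 0,"ay": 0,"az": 0,"fingers": 0.25},
  {"tx": -0.008,"ty": -0.001,"tz": -0.004,"ax": 0,"ay": 0,"az": 0,"fingers": 1},
  {"tx": -0.008,"ty": -0.001,"tz": -0.004,"ax": 0,"ay": 0,"az": 0,"fingers": 1},
  {"tx": -0.008,"ty": -0.001,"tz": -0.004,"ax": 0,"ay": 0,"az": 0,"fingers": 1},
  {"tx": -0.008,"ty": -0.001,"tz": -0.004,"ax": 0,"ay": 0,"az": 0,"fingers": 1},
  {"tx": -0.008,"ty": -0.001,"tz": -0.004,"ax": 0,"ay": 0,"az": 0,"fingers": 1},
  {"tx": -0.008,"ty": -0.001,"tz": -0.004,"ax": 0,"ay": 0,"az": 0,"fingers": 1},
  {"tx": -0.008,"ty": -0.001,"tz": -0.004,"ax": 0,"ay": 0,"az": 0,"fingers": 1},
])

```text
time: 36.22
tcp_pos: [0.543, -0.0215, 0.0835]
eef_rot: [[-0.993, -0.115, 0.001], [-0.115, 0.993, 0.0], [-0.001, -0.0, -1.0]]
contact_force: [0.7, 0.7, 0.8]
grip_width: 0.0088
grip_force: 59.0
```

>>> arm_command([
  {"tx": 0.04,"ty": 0.005,"tz": 0,"ax": 0,"ay": 0,"az": 0,"fingers": 1},
  {"tx": 0.08,"ty": 0.0095,"tz": 0,"ax": 0,"ay": 0,"az": 0,"fingers": 1},
  {"tx": 0.12,"ty": 0.014,"tz": 0,"ax": 0,"ay": 0,"az": 0,"fingers": 1},
  {"tx": 0.15,"ty": 0.0175,"tz": 0,"ax": 0,"ay": 0,"az": 0,"fingers": 1},
  {"tx": 0.16,"ty": 0.0187,"tz": 0,"ax": 0,"ay": 0,"az": 0,"fingers": 1},
  {"tx": 0.17,"ty": 0.02,"tz": 0,"ax": 0,"ay": 0,"az": 0,"fingers": 1},
  {"tx": 0.178,"ty": 0.021,"tz": 0,"ax": 0,"ay": 0,"az": 0,"fingers": 1},
  {"tx": 0.185,"ty": 0.0217,"tz": 0,"ax": 0,"ay": 0,"az": 0,"fingers": 1},
  {"tx": 0.185,"ty": 0.0217,"tz": 0,"ax": 0,"ay": 0,"az": 0,"fingers": 1},
])

```text
time: 37.35
tcp_pos: [0.5849, -0.0168, 0.0835]
eef_rot: [[-0.993, -0.114, -0.011], [-0.114, 0.994, -0.001], [0.011, -0.0, -1.0]]
contact_force: [-14.1, 0.3, 13.2]
grip_width: 0.0089
grip_force: 61.1
```

Home against the back wall. Releasing, lifting, and backing well away for a final look.

>>> arm_command([
  {"tx": -0.018,"ty": -0.002,"tz": 0,"ax": 0,"ay": 0,"az": 0,"fingers": 1},
  {"tx": -0.018,"ty": -0.002,"tz": 0,"ax": 0,"ay": 0,"az": 0,"fingers": 0.5},
  {"tx": -0.018,"ty": -0.002,"tz": 0,"ax": 0,"ay": 0,"az": 0,"fingers": 0.5},
  {"tx": -0.018,"ty": -0.002,"tz": 0,"ax": 0,"ay": 0,"az": 0,"fingers": 0.5},
  {"tx": -0.018,"ty": -0.002,"tz": 0.15,"ax": 0,"ay": 0,"az": 0,"fingers": 0.5},
  {"tx": -0.018,"ty": -0.002,"tz": 0.3,"ax": 0,"ay": 0,"az": 0,"fingers": 0.5},
  {"tx": -0.3,"ty": -0.3,"tz": 0.6,"ax": 0,"ay": 0,"az": 0,"fingers": 0.5},
  {"tx": -0.5,"ty": -0.7,"tz": 0.8,"ax": 0,"ay": 0,"az": 0,"fingers": 0.5},
  {"tx": -0.7,"ty": -1,"tz": 0.9,"ax": 0,"ay": 0,"az": 0,"fingers": 0.5},
  {"tx": -0.7,"ty": -1,"tz": 0.9,"ax": 0,"ay": 0,"az": 0,"fingers": 0.5},
  {"tx": -0.7,"ty": -1,"tz": 0.9,"ax": 0,"ay": 0,"az": 0,"fingers": 0.5},
  {"tx": -0.7,"ty": -1,"tz": 0.9,"ax": 0,"ay": 0,"az": 0,"fingers": 0.5},
  {"tx": -0.7,"ty": -1,"tz": 0.9,"ax": 0,"ay": 0,"az": 0,"fingers": 0.5},
])

```text
time: 38.98
tcp_pos: [0.4134, -0.2674, 0.3094]
eef_rot: [[-0.994, -0.112, 0.002], [-0.112, 0.994, -0.001], [-0.002, -0.001, -1.0]]
contact_force: [-0.3, 0.7, -0.3]
grip_width: 0.0426
grip_force: 0.0
```

```bash
python3 fin.py; python3 - <<'E'
from h import *
grab("top","t6")
E
```

```text
t 38.98 tcp [ 0.4134 -0.2674  0.3094] yawx -173.57 tilt [ 0.0024 -0.0007] F [-0.3  0.7 -0.3] M [ 0.03 -0.04 -0.03] w 0.0426 gf 0.0 q6 -1.22
bay 0 25 tip along mm [-33.2 -32.9] lat -2.3 zmax 0.041 span 10.0
bay 2 15 tip along mm [-33.1 -31.8] lat 1.2 zmax 0.042 span 8.0
bay 4 26 tip along mm [-34.1 -33.6] lat -0.8 zmax 0.041 span 9.0
```

View pics/t6.png

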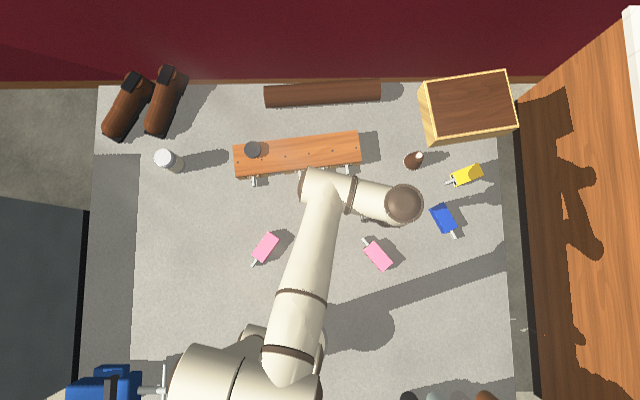

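The pulls in bays 0, 2 and 4 stand out 33–34 mm. Bay1 is hidden by the arm at (315,185), but it read the same earlier. The rest of the bench is as it was, and there is no other stock box.

```bash
python3 -c "
from cell import manip
print(manip.close_job())"
```

```text
the job is handed in; nothing more can be done
None
```

Job handed in at about 39 s: the loose box is in bay0, the two backwards boxes were turned and put back in bays 1 and 2 (all pull out, pushed home), and the box already right in bay4, the can, thread, tin and look-alikes were left alone.

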